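# Square up a two-piece graphite glass mould in a fence corner and hold it

### The arm

A 6-joint arm with a two-finger parallel gripper is mounted at the origin on the work surface. World frame = base frame: x ahead of the robot, y to its left, z up, the work surface at z = 0. Lengths are in mm, angles in rad, forces in N, time in s.
With the tool pointing down it reaches from about 400 to 925 mm from the base axis. Payload 12.5 kg.
Tool frame: the origin (TCP) lies at the very end of the fingers, on their centre line; the grasp point (between the pads) lies 19 mm behind it (env.tcp_to_grasp is the distance from the TCP to the grasp point, in mm); z points along the fingers, x is the direction in which the jaws open and shut, and the axes are right-handed (so a half turn about z gives the same grasp; the last joint's range is limited). The gripper opens to 95 mm and grips with 3 to 60 N. Pads are 20 mm wide; open, the fingers measure 119 mm over their backs; the gripper's body (75 mm by 180 mm) begins 59 mm behind the grasp point.
Start: joints at [-1.373, 0.491, 1.559, -0, 1.092, -0.106], TCP at [186.991, -596.39, 214.661] pointing down, gripper open.
Joint ranges: [-3.1, 3.1], [-0.84, 2.19], [0.05, 2.79], [-1.13, 4.28], [0.06, 2.93], [-2.69, 2.69]. Speed limits (rad/s): [2.22, 2.22, 2.79, 3.14, 3.14, 3.14].

### API

Orientations are given as [roll, pitch, yaw] about the fixed x, y, z axes, in that order (R = Rz(yaw) Ry(pitch) Rx(roll)).
In Python, from cell import env, vision, job gives the robot as it stands.
- The arm moves only by the shell command python3 -m pendant 'ROWS' [OPENING]. ROWS is JSON, a list of rows, each a list of 4 numbers: the shift along the tool's x, y, z in mm, then the turn about the tool's z in degrees. In form: [[tx, ty, tz, turn], ...]. A call has 1 to 8 rows; each row is the pose to reach, as a shift and turn from the pose measured when the call began, along the tool's axes at that moment; what a row does not reach only later rows make up. A row lasts 1/8 s, in which the tool goes at most 62.5 mm and 10.7 degrees, less where a joint would pass 70% of its speed; a pose out of reach is approached as far as the arm can. A call with a gripper value outside its range is refused whole. OPENING is the closure, from 0 (fully open) to 1 (shut), set as the call begins (- or left out, the last holds). The fingers move at their own pace and stop on an object; the grip force is fixed at half the most. Time passes only in rows, so rows that repeat a pose let the fingers close. It gives the time, the measured TCP pose, the force and the opening at its end, in the units of the state.
- env.state(): the state, without advancing time (a new reading comes with each control period).
- vision.read_camera(name): name is "scene" or "side" or "wrist"; returns a dict with "pixels" (420x560x3 uint8, red, green, blue), "intrinsics" (3x3 intrinsics, pixels), "k1" (the pictures are not rectified: a ray, as slopes to the right and down, at radius r is drawn at 1 + k1 r^2 times it, then the intrinsics apply), "R" (3x3) and "t" (3): a world point X has camera coordinates R X + t; the wrist camera has in their place "tool_from_camera" (4x4, takes a point from camera to tool coordinates, whose origin is the TCP and whose axes are the tool frame's). Camera axes: x right, y down, z forward; pixel columns grow to the right and rows downward; lengths in mm; the calibration is good to about 2 mm. A picture is of the moment at which its call begins: read the wrist's pose just before it. There is no depth.
- job.job_done(): hands the job in, once; it reports no verdict.
Trained networks look in a picture, given as the dict that the camera call returned (one of the last four; its "shot" number tells which), for a name from the list of things; names that differ only in an ending like _2 or _b are one class to them, and where a whole thing is asked for, a point or a joint stands for the part that bears it (a point fixed in the world has none). Each returns a list of dicts, best first, with "confidence" (0 to 1); they miss things now and then, are a little off and sometimes report something else, mostly with a low value. They report only what shows in the picture. A call takes as long as a camera call. They do not tell look-alikes from the thing itself.
- vision.find_in(picture, query): "at" ([x, y, z] in mm, in the coordinates of the camera as it stood for that picture, good to about 4 mm: the middle of the surface that is visible of it).
- vision.regions_of(picture, query): "pixels" (420x560 bool, what is visible of it).
The state is a dict: "t": time; "joints": joint angles; "qvel": joint speeds; "tau": joint torques, N m; "eef_pos": TCP position; "tcp_rot": TCP orientation; "ft_force": force on the tool from outside, world axes, zero at the start; "moment": the same for the moment, N m; "opening": opening from 0.0 (shut) to 1.0 (fully open).
Only numpy, scipy, OpenCV 4.12 (cv2) and the standard library are available. Lean on these libraries where they do the work, as an engineer would, in place of code of your own. Each camera call takes 0.05 s, during which the arm holds its last target.

### The job

Square up the two-piece graphite mould in the corner of the aluminium jig: first push the flat bottom plate lying askew on the jig square and flush into the corner, against both fences, then pick up the oblong mould block with the bar-shaped lug, set it flat on the bottom plate with its long sides along the long fence, and press it into the corner so that it bears firmly on both fences at once. Finish while still holding the block in the gripper and pressing it against both fences, with the bottom plate still flush beneath it; leave everything else on the bench where it is.

Things in the scene. Friction and masses are not known exactly. Their poses are not given: they have to be found in the camera images.
- corner (a point): inner corner of the fixed aluminium jig, where the fences' inner faces meet, on the jig plate's top, 10 mm above the bench. x runs along the long fence towards the short one, y along the short fence towards the long one, z up. Free area on the -x, -y side. Long fence's face: plane y = 0, to x = -200 mm; short: plane x = 0, to y = -155 mm. Plate reaches 215 mm to -x, 195 mm to -y
- fence_long: long aluminium fence of the jig, 220 x 20 mm, 32 mm high above the jig plate; origin at the centre of its underside, axes as those of the corner
- fence_short: short aluminium fence of the jig, 155 mm long, 20 mm thick, 32 mm high above the jig plate; origin at the centre of its underside, axes as those of the corner
- base_center (a point): centre, half-way up, of the loose bottom plate of the mould: a flat dark graphite slab 90 (x) x 60 (y) x 16 (z) mm with two shallow round marks on top, about 0.2 kg, slippery on the aluminium (friction about 0.25), lying askew (up to 17 degrees) on the jig plate, its long side roughly along the long fence
- block_center (a point): centre, half-way up (29 mm), of the loose graphite mould block, 0.33 kg, slippery on plate and fences: a slab 90 (x) x 60 (y) x 30 (z) mm with an upright bar-shaped lug in the middle of its top, 40 (x) x 16 (y) mm, 28 mm high; 58 mm in all. The lug reaches from 1 to 29 mm above this point. Starts on the bench to the right of the jig. Either end may go to the short fence
- base: the bottom plate; origin at the centre of its underside, axes as those of its centre point
- block: the mould block; origin at the centre of its underside, axes as those of its centre point
- round_mould_center (a point): Bystander: the other graphite mould, not wanted: a round puck 68 mm across and 34 mm high with a round stub 18 mm across on top, 58 mm high in all; point half-way up. It and the mould block may have changed places
- mug_rim (a point): Bystander: white mug, 80 mm across, 90 mm high; point at the centre of its mouth
- cutter_c (a point): Bystander: thin steel ring cutter, 68 mm across, 30 mm high; point at its centre, half-way up
- jar_c (a point): Bystander: closed amber glass jar, 70 mm across, 100 mm high; point at its centre, half-way up
- spatula_grip (a point): Bystander: spatula with wooden handle lying flat on the bench; point on its handle
- tape_c (a point): Bystander: red tape dispenser, 100 x 35 mm, about 68 mm high; point 30 mm above the bench at its centre
Not all that is in view belongs to the job. Leave any yellow look-alike of the block alone.

How it is judged (in metres and radians):
On the way, in this order (a step that is already met when the one before it is completed fails the run):
1. the bottom plate lies flush in the corner against both fences, with the block not yet picked up (x of base_center in the frame of corner between -0.0485 and -0.04 m and y of base_center in the frame of corner between -0.0335 and -0.025 m and z of base_center in the frame of corner between 0.005 and 0.011 m and angle between the x axis of base_center and the x axis of corner, either way round below 0.03 rad and angle between base_center's own z axis and vertical below 0.03 rad and height (world z) of block_center below 0.035 m), for 0.2 s.
2. the block is lifted off the bench by the gripper (height (world z) of block_center above 0.06 m and contact force between the fingers and block above 1 N), for 0.2 s.
At the end, for the whole second after the job is handed in: Bottom plate within 3.5 mm and block within 2.5 mm of flush with both fences, both flat and square within 0.03 rad; block at rest on the plate, pressed on each fence with over 2 N, still held by the gripper (over 2 N); the program finishes while holding (x of base_center in the frame of corner between -0.0485 and -0.04 m and y of base_center in the frame of corner between -0.0335 and -0.025 m and z of base_center in the frame of corner between 0.005 and 0.011 m and angle between the x axis of each of base_center, block_center and the x axis of corner, either way round below 0.03 rad and angle between each of base_center, block_center's own z axis and vertical below 0.03 rad and x of block_center in the frame of corner between -0.0475 and -0.04 m and y of block_center in the frame of corner between -0.0325 and -0.025 m and z of block_center in the frame of corner between 0.042 and 0.048 m and contact force between block and fence_long above 2 N and contact force between block and fence_short above 2 N and contact force between block and base above 0.3 N and contact force between the fingers and block above 2 N and linear speed of each of block, base below 0.01 m/s); the arm keeps its last pose, push and grip.
It fails at once if a bystander is moved by more than 30 mm (distance of any of round_mould_center, mug_rim, cutter_c, jar_c, spatula_grip, tape_c from where it was at the start of the episode above 0.03 m).
It also fails if it takes over 64 s, if anything falls off the work surface, if the arm or the gripper's body presses on something with over 40 N, if the wrist force passes 120 N, or if a joint passes its speed limit or range.

## Working session

There is one attempt and no reset: what is moved stays moved. The work goes in short steps, Python scripts to look and compute and a shell command to move; the robot and the scene stay as the last step left them, time stands still between calls to the robot, and variables do not carry over. Pictures are saved under pics/ and viewed, and the job is handed in when it is done.

```bash
ls; mkdir -p pics
cat > h.py <<'E'
import numpy as np, cv2
from cell import env, vision, job
from scipy.spatial.transform import Rotation as Ro
def save(p,name,rgb=None):
    cv2.imwrite('pics/'+name, cv2.cvtColor(p['pixels'] if rgb is None else rgb, cv2.COLOR_RGB2BGR))
def Rt(s):
    return Ro.from_euler('xyz',s['tcp_rot']).as_matrix(), np.array(s['eef_pos'])
def camRt(p,s=None):
    if 'R' in p and p['R'] is not None: return np.array(p['R']),np.array(p['t'])
    T=np.array(p['tool_from_camera']); R,t=Rt(s)
    Rc=R@T[:3,:3]; tc=R@T[:3,3]+t
    return Rc.T, -Rc.T@tc
def c2w(p,x,s=None):
    R,t=camRt(p,s); return R.T@(np.array(x)-t)
def pix2w(p,uv,z,s=None):
    R,t=camRt(p,s);K=np.array(p['intrinsics']);k=p['k1']
    uv=np.atleast_2d(uv).astype(float)
    q=np.c_[(uv[:,0]-K[0,2])/K[0,0],(uv[:,1]-K[1,2])/K[1,1]]
    u=q.copy()
    for _ in range(20): u=q/(1+k*(u**2).sum(1,keepdims=True))
    d=np.c_[u,np.ones(len(u))]@R; o=-R.T@t
    return o+d*((z-o[2])/d[:,2])[:,None]
def w2pix(p,X,s=None):
    R,t=camRt(p,s);K=np.array(p['intrinsics']);k=p['k1']
    c=np.atleast_2d(X)@R.T+t;u=c[:,:2]/c[:,2:]
    u=u*(1+k*(u**2).sum(1,keepdims=True))
    return np.c_[u[:,0]*K[0,0]+K[0,2],u[:,1]*K[1,1]+K[1,2]]
E
python3 - <<'E'
from h import *
s=env.state();print(s)
N=['corner','fence_long','fence_short','base','block','round_mould_center','mug_rim','cutter_c','jar_c','spatula_grip','tape_c','base_center','block_center']
for c in ['scene','side','wrist']:
    s=env.state();p=vision.read_camera(c);save(p,c+'0.png')
    for n in N:
        r=vision.find_in(p,n)
        print(c,n,[(np.round(c2w(p,x['at'],s)).astype(int).tolist(),round(x['confidence'],2)) for x in r[:3]])
print(env.state()['t'])
E
```

```text
pics
{'t': 0.0, 'joints': array([-1.37259689e+00,  4.91565352e-01,  1.55951708e+00, -1.78681878e-06,
        1.09169411e+00, -1.05608419e-01]), 'qvel': array([ 2.32801675e-04,  1.41613913e-03,  3.25310630e-05, -1.67007040e-03,
        5.35835919e-05,  6.26155711e-04]), 'tau': array([ 1.03296403e-03, -6.12642646e+01, -2.58178389e+01,  6.93424302e-02,
        4.82956390e-02, -9.95629443e-05]), 'eef_pos': array([ 186.93399289, -596.10043685,  214.03486451]), 'tcp_rot': array([-3.14146943e+00,  1.17745937e-03, -1.26698757e+00]), 'ft_force': array([-0.00215062, -0.41536954, -0.61292875]), 'moment': array([-0.01544219, -0.00103343,  0.0134264 ]), 'opening': 1.003836824402121}
scene corner [([587, 125, 11], 0.73)]
scene fence_long [([610, 190, 40], 0.68)]
scene fence_short [([674, 82, 38], 0.92)]
scene base [([563, 79, 26], 0.68), ([589, 128, 8], 0.49)]
scene block [([309, -265, 31], 0.77), ([637, -244, 30], 0.62)]
scene round_mould_center [([463, -247, 30], 0.81)]
scene mug_rim [([474, 481, 54], 0.88)]
scene cutter_c [([730, -123, 19], 0.81)]
scene jar_c [([627, -409, 67], 0.71)]
scene spa
[... 351 characters left out ...]
k [([613, -236, 29], 0.57)]
side round_mould_center [([455, -238, 40], 0.59), ([499, -413, 6], 0.56)]
side mug_rim [([438, 491, 62], 0.81)]
side cutter_c [([729, -126, 20], 0.83)]
side jar_c [([597, -400, 66], 0.66)]
side spatula_grip [([500, -412, 7], 0.59)]
side tape_c [([627, 434, 26], 0.72)]
side base_center [([546, 87, 25], 0.97), ([437, 493, 62], 0.69)]
side block_center [([616, -235, 34], 0.65)]
wrist corner []
wrist fence_long []
wrist fence_short []
wrist base []
wrist block [([282, -290, 33], 0.65)]
wrist round_mould_center []
wrist mug_rim []
wrist cutter_c []
wrist jar_c []
wrist spatula_grip []
wrist tape_c []
wrist base_center []
wrist block_center [([285, -290, 32], 0.97)]
2.1
```

View pics/scene0.png

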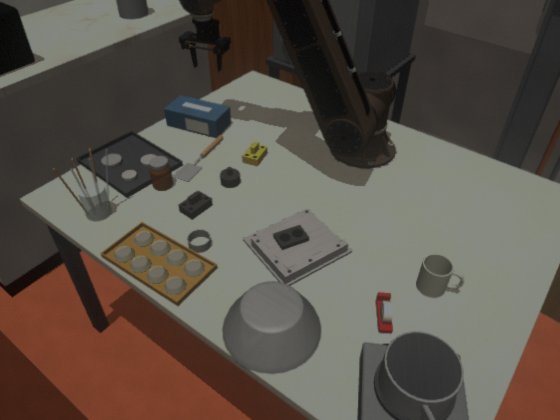

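View pics/side0.png

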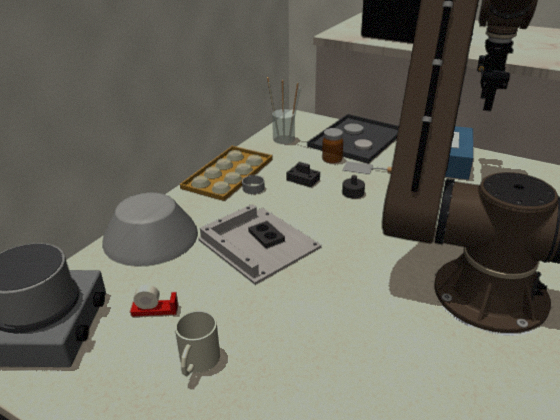

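View pics/wrist0.png

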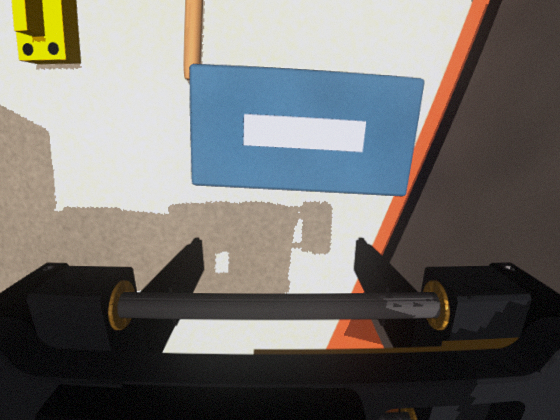

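Run:
```python
from h import *
a=cv2.imread('pics/scene0.png')[195:295,225:365]; b=cv2.imread('pics/side0.png')[190:290,190:330]
c=cv2.imread('pics/scene0.png')[130:230,160:300]
cv2.imwrite('pics/crop0.png',np.vstack([cv2.resize(x,(700,500),interpolation=cv2.INTER_CUBIC)[:, :] for x in (a,)]))
cv2.imwrite('pics/crop1.png',np.hstack([cv2.resize(x,(400,286),interpolation=cv2.INTER_CUBIC) for x in (b,c)]))
s=env.state();p=vision.read_camera('wrist');print(np.round(p['tool_from_camera'],3),p['intrinsics'],p['k1'])
p=vision.read_camera('scene');R,t=camRt(p);print(-R.T@t)
p2=vision.read_camera('side');R,t=camRt(p2);print(-R.T@t)
print(pix2w(p,[[195,204],[291,237]],30))
```

```text
[[   1.       0.       0.      -1.172]
 [  -0.       0.958    0.287  -79.328]
 [  -0.      -0.287    0.958 -169.91 ]
 [   0.       0.       0.       1.   ]] [[298.29273292   0.         278.49932698]
 [  0.         298.29273292 208.34971382]
 [  0.           0.           1.        ]] -0.06505212174011982
[1355.36060161  640.30323663 1007.62731203]
[ -61.49795946 1019.17397896  818.01274117]
[[ 635.64697589 -239.53226474   30.        ]
 [ 567.16219191   85.68354251   30.        ]]
```

View pics/crop0.png

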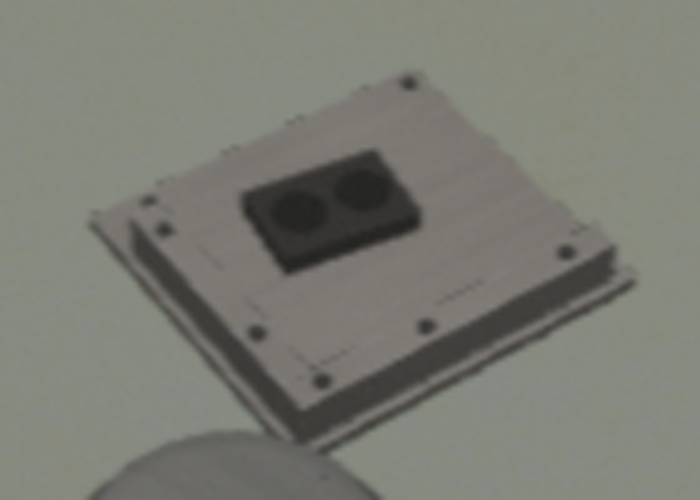

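View pics/crop1.png

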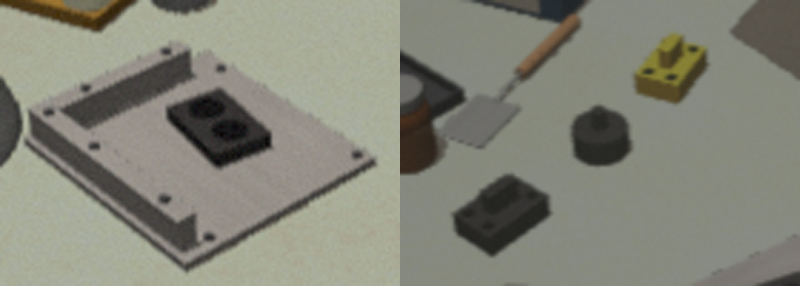

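Run:
```python
from h import *
p=vision.read_camera('scene')
f=lambda c:np.array(c)/5+np.array([225,195])
# fence tops z=42: inner corner, long fence end inner, short fence end inner
print(pix2w(p,[f(c) for c in [(300,408),(613,245),(135,225)]],42).round())
q=vision.read_camera('side')
g=lambda c:np.array(c)*140/400+np.array([190,190])
print(pix2w(q,[g(c) for c in [(65,112),(30,112),(195,213),(180,40)]],42).round())
```

```text
[[705. 168.  42.]
 [500. 237.  42.]
 [655.  11.  42.]]
[[670. 153.  42.]
 [698. 169.  42.]
 [489. 217.  42.]
 [647.  -2.  42.]]
```

Candidates for the block in the scene picture are the dark oblong with a bar lug at (195,204), the yellow look-alike at (255,153), and the round puck with a stub at (230,177). I choose (195,204); the crop shows it dark and oblong with a bar lug. Next I move the wrist camera above the jig.

```bash
python3 -m pendant '[[-584,-598,0,-54],[-584,-598,0,-54],[-584,-598,0,-54],[-584,-598,0,-54],[-584,-598,0,-54],[-584,-598,0,-54],[-584,-598,0,-54],[-584,-598,0,-54]]'
cat > to.py <<'E'
import sys
from h import *
# usage: to.py x y z yawdeg -> shift in tool axes
def to(x,y,z,yaw):
    s=env.state();R,t=Rt(s)
    d=R.T@(np.array([x,y,z])-t)
    cur=np.degrees(s['tcp_rot'][2]); dy=(yaw-cur+180)%360-180
    print('rows',d.round(1),'turn',round(-dy,1),'t',round(s['t'],2),'pos',t.round(1),'yaw',round(cur,2))
if __name__=='__main__': to(*map(float,sys.argv[1:]))
E
python3 to.py 583 140 214 -19
```

```text
t: 3.35
eef_pos: [424.6, -154.3, 214.9]
tcp_rot: [3.141, -0.001, -0.325]
ft_force: [1.0, -0.7, 0.1]
opening: 1.0
rows [  56.2 -329.4    0.9] turn 0.4 t 3.35 pos [ 424.6 -154.3  214.9] yaw -18.61
```

```bash
python3 -m pendant '[[56,-329,0,0],[56,-329,0,0],[56,-329,0,0],[56,-329,0,0],[56,-329,0,0],[56,-329,0,0],[56,-329,0,0]]'
python3 - <<'E'
from h import *
s=env.state();p=vision.read_camera('wrist');save(p,'w1.png')
import pickle;pickle.dump((s,p),open('w1.pkl','wb'))
for n in ['base','base_center','corner','fence_long','fence_short']:
    r=vision.find_in(p,n); print(n,[(np.round(c2w(p,x['at'],s)).tolist(),round(x['confidence'],2)) for x in r[:2]])
    r=vision.regions_of(p,n)
    if r:
        m=r[0]['pixels'].astype(np.uint8); print(m.sum(), cv2.minAreaRect(cv2.findNonZero(m)))
        if n=='base': np.save('m1.npy',m)
print(s['eef_pos'],s['tcp_rot'],s['t'])
E
```

```text
t: 4.22
eef_pos: [582.8, 141.0, 214.5]
tcp_rot: [3.141, -0.001, -0.322]
ft_force: [-0.7, -1.2, -0.5]
opening: 0.998
base [([556.0, 82.0, 26.0], 0.62)]
3203 ((274.8934020996094, 238.1491241455078), (70.574951171875, 46.675148010253906), 7.666803359985352)
base_center [([557.0, 79.0, 27.0], 0.63)]
3251 ((274.89276123046875, 237.59359741210938), (70.70865631103516, 47.540855407714844), 7.696051120758057)
corner [([572.0, 128.0, 13.0], 0.85)]
24830 ((273.5, 210.0), (158.0, 197.0), 90.0)
fence_long [([588.0, 193.0, 42.0], 0.95)]
3624 ((275.5256652832031, 145.04786682128906), (18.97144889831543, 193.0138702392578), 89.67630004882812)
fence_short [([665.0, 93.0, 44.0], 0.66)]
2246 ((355.3020324707031, 214.2715606689453), (23.012798309326172, 120.33626556396484), 4.085616588592529)
[582.80660472 141.02950697 214.470863  ] [ 3.14120665e+00 -6.21912775e-04 -3.22450096e-01] 4.225
```

View pics/w1.png

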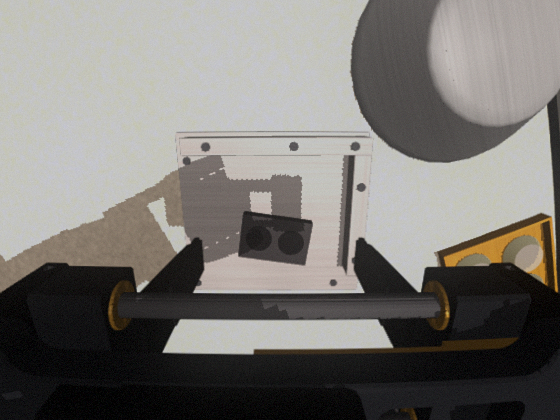

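Run:
```python
from h import *
a=cv2.imread('pics/w1.png')[120:300,165:385]
cv2.imwrite('pics/w1c.png',cv2.resize(a,(733,600),interpolation=cv2.INTER_CUBIC))
```

```text
(no output)
```

View pics/w1c.png

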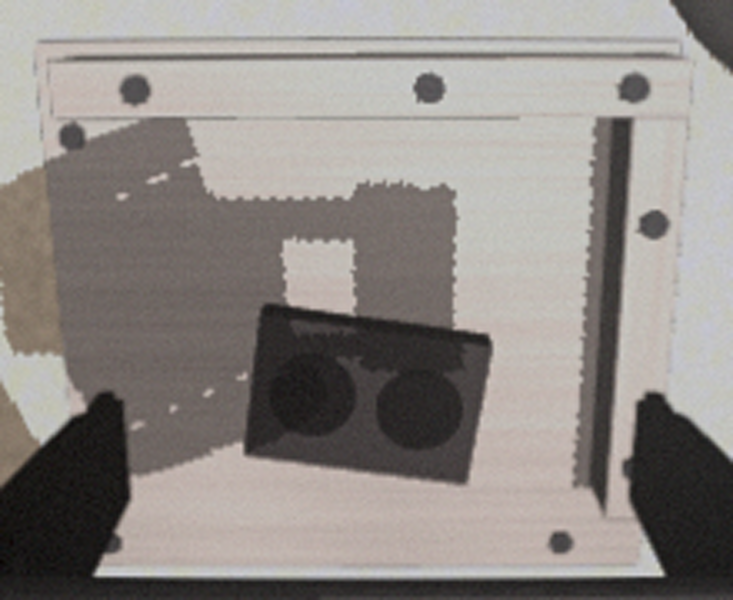

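Run:
```python
from h import *
import pickle
s,p=pickle.load(open('w1.pkl','rb'))
f=lambda L:[np.array(c)/3.333+np.array([165,120]) for c in L]
L=pix2w(p,f([(52,118),(600,118),(632,118)]),42,s);S=pix2w(p,f([(632,120),(607,515)]),42,s);S2=pix2w(p,f([(612,120),(594,485)]),10,s)
B=pix2w(p,f([(260,316),(490,349),(467,483),(246,455)]),26,s)
print(L.round(1),S.round(1),S2.round(1))
ang=lambda a,b:np.degrees(np.arctan2(*(b-a)[1::-1]))
print(ang(L[0],L[1]),ang(S[1],S[0]),ang(S2[1],S2[0]))
print(B.round(1),B.mean(0).round(1),[round(ang(B[i],B[j]),1) for i,j in((0,1),(3,2),(3,0),(2,1))],[np.linalg.norm(B[i]-B[j]).round(1) for i,j in((0,1),(3,2),(3,0),(2,1))])
yaw=np.radians(-18.7)
ax=np.array([np.cos(yaw),np.sin(yaw)]);ay=np.array([-ax[1],ax[0]])
xo=np.mean([S[:,:2]@ax]),(S2[:,:2]@ax).mean();yo=(L[:,:2]@ay).mean();print(S[:,:2]@ax,S2[:,:2]@ax,L[:,:2]@ay)
c=xo[0]*ax+yo*ay;print('corner',c)
print('base in corner',[(B.mean(0)[:2]-c)@ax,(B.mean(0)[:2]-c)@ay])
# refine corner from jig plate corners too: view fence outer etc.
```

```text
[[487.3 217.   42. ]
 [665.9 157.1  42. ]
 [676.4 153.6  42. ]] [[676.3 153.   42. ]
 [629.6   8.4  42. ]] [[675.6 149.2  10. ]
 [630.1   4.3  10. ]]
-18.536891722712937 72.11712314396493 72.56869933355343
[[527.  122.8  26. ]
 [605.9  82.4  26. ]
 [581.   30.7  26. ]
 [501.4  70.2  26. ]] [553.8  76.6  26. ] [np.float64(-27.1), np.float64(-26.4), np.float64(64.0), np.float64(64.2)] [np.float64(88.6), np.float64(88.8), np.float64(58.5), np.float64(57.4)]
[591.5222733  593.68842295] [592.10497223 595.46723178] [361.76758226 362.30398751 362.41116985]
corner [677.43536985 153.04556629]
base in corner [np.float64(-92.56085386944955), np.float64(-112.08815928820694)]
```

```bash
cat > tc.py <<'E'
import sys
from h import *
from to import to
C=np.array([677.3,153.0]);Y=-18.2
try:
    import json;d=json.load(open('jig.json'));C=np.array(d['C']);Y=d['Y']
except Exception: pass
yaw=np.radians(Y);ax=np.array([np.cos(yaw),np.sin(yaw)]);ay=np.array([-ax[1],ax[0]])
def inc(w): w=np.asarray(w)[...,:2]-C; return np.stack([w@ax,w@ay],-1)
if __name__=='__main__':
    x,y,z,dy=map(float,sys.argv[1:])
    s=env.state();print('tcp in corner',inc(s['eef_pos']).round(1),'F corner',(np.array(s['ft_force'][:2])@np.c_[ax,ay]).round(1))
    w=C+x*ax+y*ay; to(w[0],w[1],z,Y+dy)
E
python3 tc.py -92.6 -170 60 0
```

```text
tcp in corner [-85.7 -42.5] F corner [-0.9 -0.3]
rows [ -6.1 127.5 155.1] turn -0.4 t 4.78 pos [582.6 139.4 215.1] yaw -18.64
```

```bash
python3 -m pendant '[[-6,62,10,-0.4],[-6,110,60,-0.4],[-6,127,110,-0.4],[-6,127,155,-0.4],[-6,127,190,-0.4],[-6,127,199,-0.4],[-6,127,200,-0.4]]' 0.4
python3 tc.py -92.6 -170 14 0
python3 - <<'E'
from h import *
s=env.state();p=vision.read_camera('wrist');save(p,'w2.png')
E
```

```text
t: 5.65
eef_pos: [536.8, 20.9, 15.4]
tcp_rot: [3.141, -0.001, -0.318]
ft_force: [0.1, -0.4, 0.3]
opening: 0.599
tcp in corner [ -92.2 -169.4] F corner [ 0.2 -0.4]
rows [-0.4  0.6  1.4] turn -0.0 t 5.65 pos [536.8  20.9  15.4] yaw -18.23
```

View pics/w2.png

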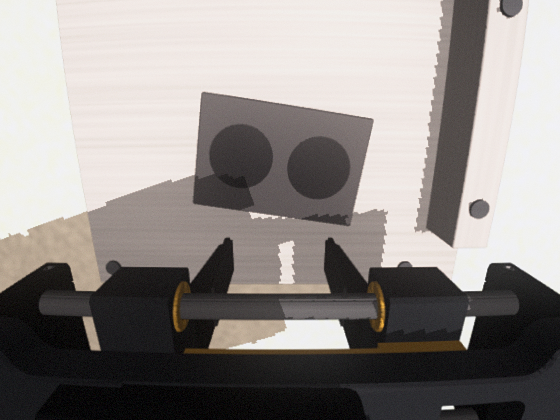

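The plate lies ahead of the fingers, its near edge running from (195,205) to (350,225), with both fingertips inside that span. I push towards the long fence.

```bash
python3 -m pendant '[[0,-10,1,0],[0,-20,1,0],[0,-31,1,0],[0,-42,1,0],[0,-53,1,0],[0,-64,1,0],[0,-74,1,0],[0,-82,1,0]]'
python3 tc.py -92.6 -70 14 0
```

```text
t: 6.7
eef_pos: [562.9, 99.4, 14.8]
tcp_rot: [-3.142, -0.002, -0.318]
ft_force: [0.1, -0.4, 0.5]
opening: 0.595
tcp in corner [-92.  -86.7] F corner [ 0.2 -0.4]
rows [ -0.7 -16.7   0.8] turn -0.0 t 6.7 pos [562.9  99.4  14.8] yaw -18.22
```

Run:
```python
from h import *
s=env.state();p=vision.read_camera('wrist');save(p,'w3.png')
```

```text
(no output)
```

View pics/w3.png

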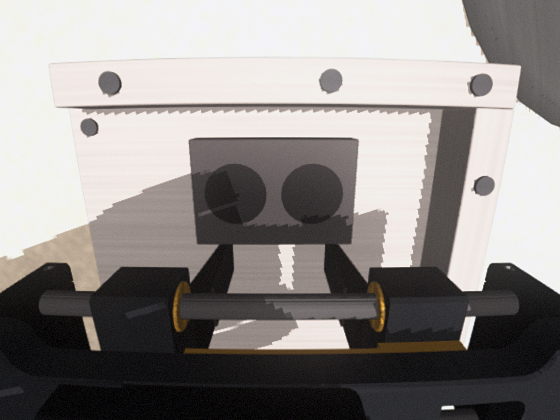

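The plate is now square to the fingers at (275,190), with about 15 mm left to the long fence edge at row 107. I keep pushing.

```bash
python3 -m pendant '[[0,-7,0,0],[0,-13,0,0],[0,-15,0,0],[0,-15,0,0]]'
python3 -m pendant '[[0,-2,0,0],[0,-4,0,0],[0,-4,0,0]]'
python3 tc.py -92.6 -70 14 0
```

```text
t: 7.25
eef_pos: [567.9, 114.3, 14.9]
tcp_rot: [-3.141, -0.003, -0.318]
ft_force: [0.2, -0.5, -0.2]
opening: 0.598
t: 7.62
eef_pos: [568.0, 115.4, 14.8]
tcp_rot: [3.138, -0.0, -0.318]
ft_force: [-5.5, -23.2, 4.8]
opening: 0.6
tcp in corner [-92.1 -69.9] F corner [  2.  -23.8]
rows [-0.5  0.1  0.8] turn -0.0 t 7.62 pos [568.  115.4  14.8] yaw -18.2
```

```bash
python3 -m pendant '[[0,8,0,0],[-20,8,-40,0],[-67,-20,-40,0],[-67,-39,-40,0],[-67,-39,-20,0],[-67,-39,0,0],[-67,-39,0,0]]' 1
python3 -m pendant '[[0,0,0,0],[10,0,0,0],[20,0,0,0],[30,0,0,0],[40,0,0,0],[48,0,0,0],[48,0,0,0]]'
python3 - <<'E'
from h import *
s=env.state();p=vision.read_camera('wrist');save(p,'w4.png')
E
python3 tc.py -102 -30 14 0
```

```text
t: 8.5
eef_pos: [516.5, 173.2, 13.5]
tcp_rot: [3.137, 0.002, -0.318]
ft_force: [0.1, 0.3, -0.7]
opening: 0.003
t: 9.38
eef_pos: [562.7, 158.0, 13.4]
tcp_rot: [3.137, 0.001, -0.318]
ft_force: [0.4, 0.2, 0.2]
opening: 0.006
tcp in corner [-110.9  -31.1] F corner [-0.5 -0.4]
rows [ 8.9 -1.1 -0.7] turn -0.0 t 9.43 pos [562.2 158.1  13.3] yaw -18.22
```

View pics/w4.png

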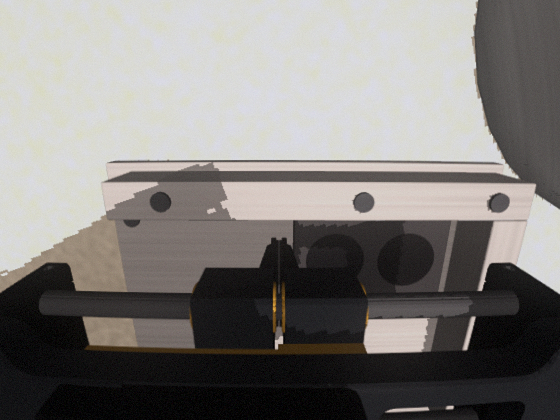

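The closed fingers bear on the plate's left end at col 293, and its long edge sits against the long fence. I push on towards the short fence.

```bash
python3 -m pendant '[[5,0,0,0],[8,0,0,0],[8,0,0,0]]'
python3 -m pendant '[[2,0,0,0],[5,0,0,0],[5,0,0,0]]'
python3 tc.py -102 -30 14 0
```

```text
t: 9.8
eef_pos: [570.0, 155.6, 13.3]
tcp_rot: [3.137, 0.001, -0.318]
ft_force: [0.1, 0.1, 0.3]
opening: 0.006
t: 10.18
eef_pos: [575.0, 153.9, 13.3]
tcp_rot: [3.137, 0.001, -0.318]
ft_force: [-0.5, -0.2, -0.2]
opening: 0.004
tcp in corner [-97.4 -31.1] F corner [-0.4 -0.4]
rows [-4.6 -1.1 -0.7] turn -0.0 t 10.18 pos [575.  153.9  13.3] yaw -18.23
```

```bash
python3 -m pendant '[[2,0,0,0],[4,0,0,0],[4,0,0,0]]'
python3 -m pendant '[[2,0,0,0],[4,0,0,0],[4,0,0,0]]'
python3 - <<'E'
from h import *
s=env.state();p=vision.read_camera('wrist');save(p,'w5.png')
E
python3 tc.py -102 -30 14 0
```

```text
t: 10.55
eef_pos: [576.4, 153.3, 13.2]
tcp_rot: [3.136, 0.006, -0.318]
ft_force: [-12.2, 7.2, 7.6]
opening: 0.002
t: 10.92
eef_pos: [576.4, 153.3, 13.2]
tcp_rot: [3.134, 0.014, -0.318]
ft_force: [-18.3, 10.7, 13.2]
opening: 0.009
tcp in corner [-96.  -31.3] F corner [-20.2   4.4]
rows [-6.  -1.2 -0.7] turn -0.0 t 10.97 pos [576.4 153.3  13.2] yaw -18.22
```

View pics/w5.png

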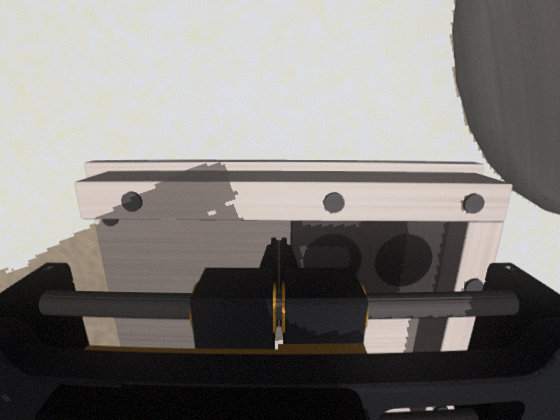

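```bash
python3 -m pendant '[[-10,0,0,0],[-10,10,-50,0],[20,60,-100,0],[36,89,-115,0],[36,89,-117,0],[36,89,-117,0]]' 0
python3 - <<'E'
from h import *
s=env.state();p=vision.read_camera('wrist');save(p,'w6.png')
import pickle;pickle.dump((s,p),open('w6.pkl','wb'))
a=cv2.imread('pics/w6.png')
cv2.imwrite('pics/w6c.png',cv2.resize(a[60:270,150:430],(800,600),interpolation=cv2.INTER_CUBIC))
E
python3 tc.py -102 -30 14 0
```

```text
t: 11.72
eef_pos: [584.2, 58.1, 130.1]
tcp_rot: [3.134, 0.014, -0.319]
ft_force: [0.7, -0.3, -1.3]
opening: 0.577
tcp in corner [ -59.1 -118.9] F corner [-0.3  0.4]
rows [-41.2 -89.8 115.6] turn -0.0 t 11.78 pos [584.   58.5 129.7] yaw -18.2
```

View pics/w6c.png

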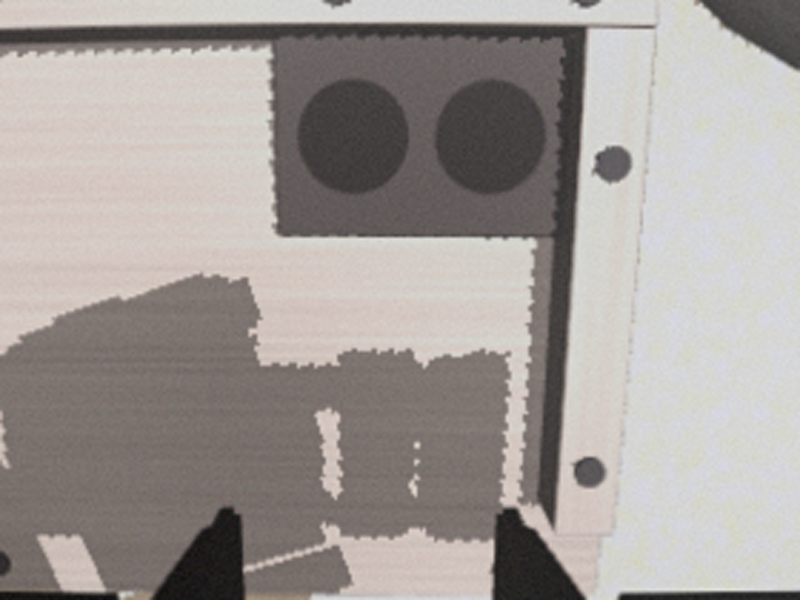

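Run:
```python
from h import *
from tc import inc
import pickle
s,p=pickle.load(open('w6.pkl','rb'))
f=lambda L:[np.array(c)/2.857+np.array([150,60]) for c in L]
print(inc(pix2w(p,f([(274,50),(279,236),(540,236)]),26,s)).round(1))
print(inc(pix2w(p,f([(585,30),(556,530),(0,29),(655,25)]),42,s)).round(1))
```

```text
[[-90.4  -4. ]
 [-90.4 -59.1]
 [ -8.1 -59. ]]
[[  -1.2   -0.5]
 [  -0.3 -152.5]
 [-166.9    1.2]
 [  18.5    1.1]]
```

Plate reads flush: its outer edges sit at x=-90.4 and y=-59.1 in the corner frame, and it is square. Next is the block.

```bash
python3 to.py 636 -210 190 -18.2
```

```text
rows [132.3 239.3 -60.4] turn -0.0 t 11.78 pos [584.   58.5 129.7] yaw -18.2
```

```bash
python3 -m pendant '[[22,45,-40,0],[52,95,-60,0],[82,145,-60,0],[112,195,-60,0],[132,239,-60,0],[132,239,-60,0]]' 0
python3 - <<'E'
from h import *
s=env.state();p=vision.read_camera('wrist');save(p,'w7.png')
import pickle;pickle.dump((s,p),open('w7.pkl','wb'))
for n in ['block','round_mould_center','cutter_c','jar_c']:
    r=vision.find_in(p,n); print(n,[(np.round(c2w(p,x['at'],s)).tolist(),round(x['confidence'],2)) for x in r[:2]])
print(s['eef_pos'])
E
```

```text
t: 12.52
eef_pos: [635.7, -211.3, 187.8]
tcp_rot: [3.134, 0.017, -0.32]
ft_force: [-0.2, 0.5, 0.6]
opening: 0.998
block [([625.0, -244.0, 27.0], 0.7)]
round_mould_center [([459.0, -238.0, 35.0], 0.6)]
cutter_c [([747.0, -129.0, 24.0], 0.79), ([529.0, 16.0, 12.0], 0.18)]
jar_c [([614.0, -393.0, 45.0], 0.69)]
[ 635.70876293 -211.31583334  187.8252879 ]
```

View pics/w7.png

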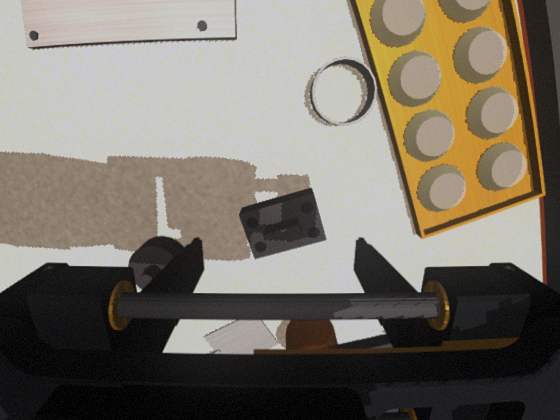

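Run:
```python
from h import *
a=cv2.imread('pics/w7.png')[175:270,225:345]
a=cv2.resize(a,(758,600),interpolation=cv2.INTER_CUBIC)
cv2.imwrite('pics/w7c.png',cv2.convertScaleAbs(a,alpha=2,beta=0))
```

```text
(no output)
```

View pics/w7c.png

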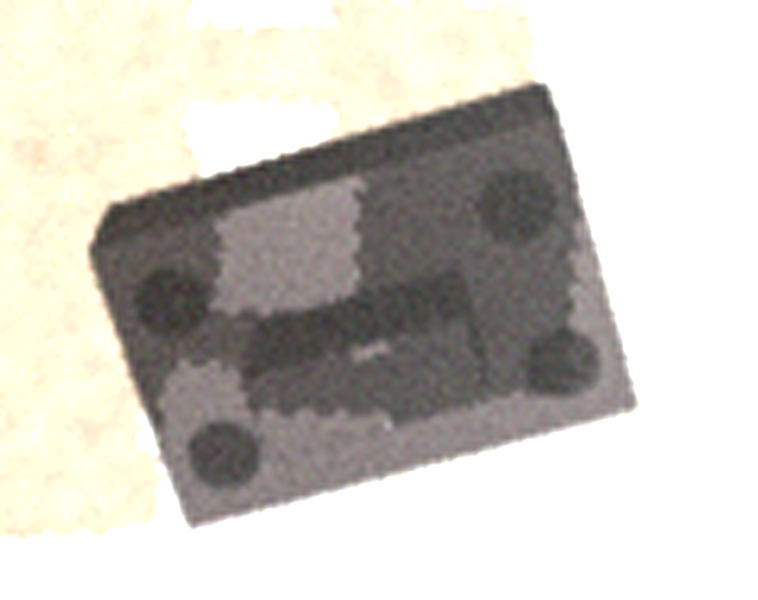

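Run:
```python
from h import *
import pickle
s,p=pickle.load(open('w7.pkl','rb'))
f=lambda L:[np.array(c)/6.317+np.array([225,175]) for c in L]
B=pix2w(p,f([(95,248),(555,122),(634,406),(192,525)]),30,s)
H=pix2w(p,f([(172,300),(518,205),(563,361),(225,455)]),30,s)
ang=lambda a,b:np.degrees(np.arctan2(*(b-a)[1::-1]))
for B in (B,H):
    print(B.round(1).tolist(),B.mean(0).round(1),[round(ang(B[i],B[j]),1) for i,j in((0,1),(3,2),(3,0),(2,1))],[np.linalg.norm(B[i]-B[j]).round(1) for i,j in((0,1),(3,2),(3,0),(2,1))])
```

```text
[[580.5, -220.3, 30.0], [667.3, -223.5, 30.0], [665.9, -280.8, 30.0], [578.6, -278.7, 30.0]] [ 623.1 -250.8   30. ] [np.float64(-2.1), np.float64(-1.4), np.float64(88.1), np.float64(88.6)] [np.float64(86.8), np.float64(87.4), np.float64(58.4), np.float64(57.3)]
[[590.5, -234.2, 30.0], [656.5, -236.4, 30.0], [655.8, -268.0, 30.0], [589.5, -266.7, 30.0]] [ 623.1 -251.3   30. ] [np.float64(-1.9), np.float64(-1.1), np.float64(88.2), np.float64(88.6)] [np.float64(66.0), np.float64(66.3), np.float64(32.5), np.float64(31.7)]
```

```bash
python3 to.py 623.1 -251 110 88.3
```

```text
rows [ 2.5 44.4 79.7] turn -106.4 t 12.78 pos [ 635.9 -207.8  189.4] yaw -18.09
```

```bash
python3 -m pendant '[[2,44,40,-10],[2,44,60,-21],[2,44,80,-32],[2,44,80,-42],[2,44,80,-53],[2,44,80,-64],[2,44,80,-74],[2,44,80,-85]]'
python3 to.py 623.1 -251 110 88.3
```

```text
t: 13.78
eef_pos: [623.0, -249.0, 109.9]
tcp_rot: [-3.127, 0.009, 1.171]
ft_force: [0.9, 0.6, -0.5]
opening: 1.001
rows [-1.8  0.9 -0.1] turn -21.2 t 13.78 pos [ 623.  -249.   109.9] yaw 67.11
```

```bash
python3 -m pendant '[[-1.8,1,0,-10.5],[-1.8,1,0,-21.2],[-1.8,1,0,-21.2],[-1.8,1,0,-21.2]]'
python3 - <<'E'
from h import *
s=env.state();p=vision.read_camera('wrist');save(p,'w8.png')
import pickle;pickle.dump((s,p),open('w8.pkl','wb'))
a=cv2.imread('pics/w8.png')[130:310,160:400]
cv2.imwrite('pics/w8c.png',cv2.convertScaleAbs(cv2.resize(a,(800,600),interpolation=cv2.INTER_CUBIC),alpha=1.8))
# overlay projected model check
E
python3 to.py 623.1 -251 35 88.3
```

```text
t: 14.28
eef_pos: [623.4, -250.3, 110.0]
tcp_rot: [-3.125, 0.003, 1.538]
ft_force: [-0.2, 0.4, 0.4]
opening: 1.001
rows [-0.2  1.  75. ] turn -0.2 t 14.32 pos [ 623.3 -250.5  110. ] yaw 88.15
```

View pics/w8c.png

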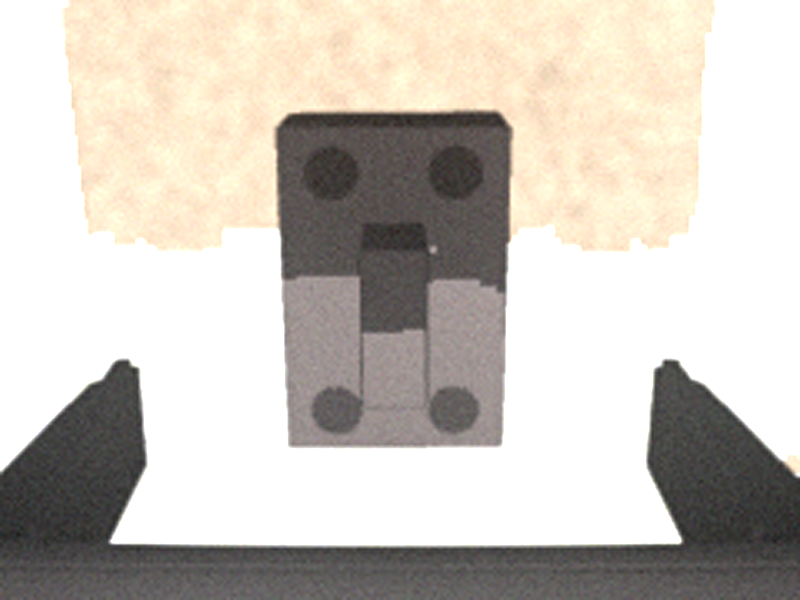

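The block lies square in the jaws, with its lug at crop (393,310) centred between the fingertips. I descend and grip.

```bash
python3 -m pendant '[[0,1,20,0],[0,1,50,0],[0,1,70,0],[0,1,76,0],[0,1,76,0]]'
python3 -m pendant '[[0,0,0,0],[0,0,0,0],[0,0,0,0],[0,0,0,0],[0,0,0,0],[0,0,0,0]]' 1
python3 to.py 623.1 -251 100 88.3
```

```text
t: 14.95
eef_pos: [623.1, -250.8, 33.7]
tcp_rot: [-3.124, 0.003, 1.538]
ft_force: [0.0, 0.3, 0.4]
opening: 1.001
t: 15.7
eef_pos: [623.1, -250.8, 33.7]
tcp_rot: [-3.124, 0.003, 1.538]
ft_force: [0.5, -0.2, -0.5]
opening: 0.427
rows [ -0.4  -1.1 -66.3] turn -0.2 t 15.7 pos [ 623.1 -250.8   33.7] yaw 88.13
```

```bash
python3 -m pendant '[[0,0,0,0],[0,0,0,0],[0,0,0,0],[0,0,0,0],[0,0,0,0]]'
python3 -m pendant '[[0,0,-3,0],[0,0,-20,0],[0,0,-60,0],[0,0,-80,0],[0,0,-80,0]]'
python3 - <<'E'
from h import *
s=env.state();p=vision.read_camera('wrist');save(p,'w9.png')
E
python3 tc.py -55 -42 130 90
```

```text
t: 16.32
eef_pos: [623.1, -250.8, 33.7]
tcp_rot: [-3.124, 0.003, 1.538]
ft_force: [-0.4, 0.1, 1.2]
opening: 0.173
t: 16.95
eef_pos: [625.2, -250.9, 116.2]
tcp_rot: [-3.128, 0.005, 1.538]
ft_force: [-0.3, 0.7, -3.8]
opening: 0.168
tcp in corner [  76.  -399.9] F corner [ 0.3 -0.4]
rows [380.2 -25.3 -16.4] turn 16.3 t 17.0 pos [ 624.6 -250.6  114.5] yaw 88.13
```

View pics/w9.png

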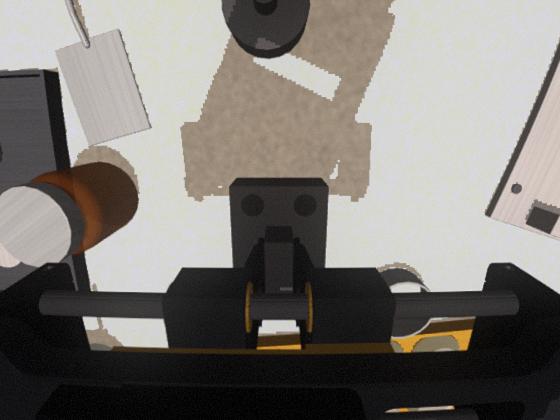

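Held. Moving above the corner.

```bash
python3 -m pendant '[[40,-3,-5,2],[95,-7,-5,5],[150,-11,-5,9],[210,-15,-5,13],[270,-19,-5,16.3],[325,-23,-5,16.3],[365,-25,-5,16.3],[380,-25,-5,16.3]]'
python3 tc.py -57 -42 75 90
```

```text
t: 18.0
eef_pos: [611.2, 132.1, 117.5]
tcp_rot: [-3.125, 0.009, 1.256]
ft_force: [0.9, -0.9, -4.3]
opening: 0.166
tcp in corner [-56.3 -40.5] F corner [ 1.1 -0.6]
rows [-1.2 -0.  42.5] turn 0.2 t 18.0 pos [611.2 132.1 117.5] yaw 71.96
```

```bash
python3 -m pendant '[[-2,-1,15,0.2],[-2,-1,35,0.2],[-2,-1,46,0.2],[-2,-1,48,0.2],[-2,-1,48,0.2]]'
python3 - <<'E'
from h import *
s=env.state();p=vision.read_camera('wrist');save(p,'w10.png');q=vision.read_camera('scene');
a=cv2.resize(q['pixels'][195:295,225:365],(700,500),interpolation=cv2.INTER_CUBIC);save(q,'s10.png',a)
q=vision.read_camera('side');
a=cv2.resize(q['pixels'][170:290,180:330],(750,600),interpolation=cv2.INTER_CUBIC);save(q,'sd10.png',a)
E
python3 tc.py -45 -30 60 90
```

```text
t: 18.62
eef_pos: [609.0, 129.9, 69.7]
tcp_rot: [-3.126, 0.009, 1.252]
ft_force: [0.7, -0.2, -3.6]
opening: 0.166
tcp in corner [-57.7 -42.9] F corner [-0.4  0.4]
rows [13.  12.9  9.8] turn -0.0 t 18.77 pos [609.1 130.3  70.1] yaw 71.76
```

View pics/w10.png

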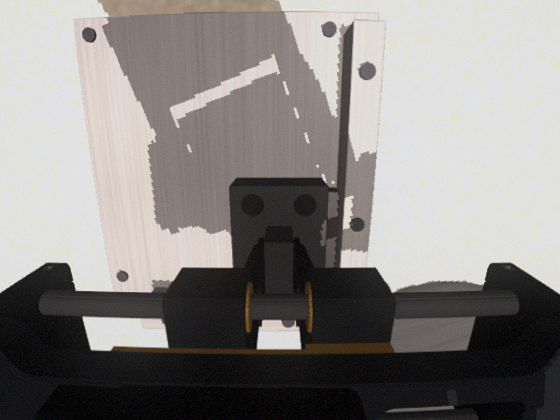

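View pics/sd10.png

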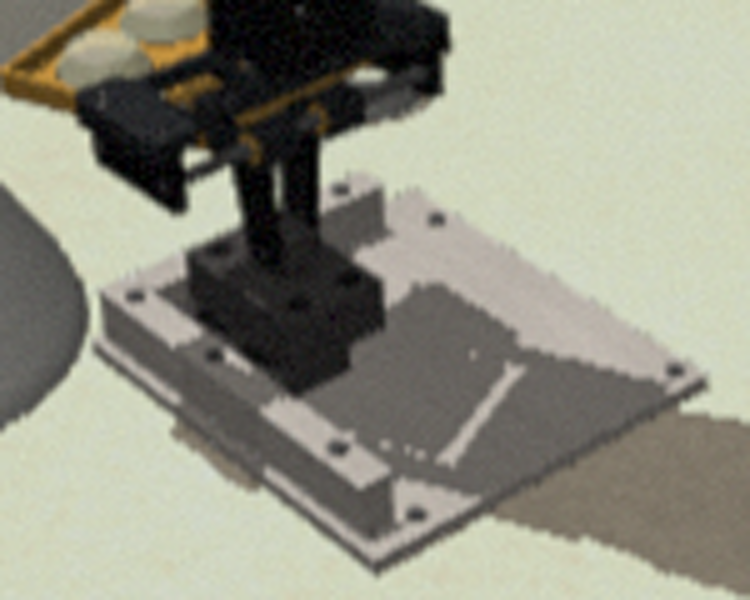

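```bash
python3 -m pendant '[[0,0,4,0],[0,0,8,0],[0,0,10,0],[0,0,11.5,0],[0,0,11.5,0]]'
python3 tc.py -45 -30 60 90
```

```text
t: 19.4
eef_pos: [609.2, 130.3, 59.8]
tcp_rot: [-3.127, 0.008, 1.252]
ft_force: [-2.0, -1.2, 7.8]
opening: 0.168
tcp in corner [-57.6 -42.8] F corner [-1.6 -1.8]
rows [12.8 12.6 -0.5] turn -0.0 t 19.4 pos [609.2 130.3  59.8] yaw 71.76
```

```bash
python3 -m pendant '[[3,3,0.5,0],[6,6,0.5,0],[9,9,0.5,0],[11,11,0.5,0],[11,11,0.5,0]]'
python3 tc.py -45 -30 60 90
```

```text
t: 20.02
eef_pos: [624.0, 137.6, 59.8]
tcp_rot: [-3.129, 0.007, 1.252]
ft_force: [-0.7, -0.5, 6.0]
opening: 0.165
tcp in corner [-45.9 -31.3] F corner [-0.5 -0.7]
rows [ 1.3  0.9 -0.2] turn -0.0 t 20.02 pos [624.  137.6  59.8] yaw 71.76
```

```bash
python3 -m pendant '[[1,1,0.5,0],[2,2,0.5,0],[3,3,0.5,0],[3.5,3.5,0.5,0],[3.5,3.5,0.5,0]]'
python3 tc.py -45 -30 60 90
```

```text
t: 20.65
eef_pos: [625.1, 139.6, 59.9]
tcp_rot: [-3.122, 0.01, 1.252]
ft_force: [-20.0, -4.1, 19.1]
opening: 0.167
tcp in corner [-45.4 -29. ] F corner [-17.8 -10.1]
rows [-1.   0.4 -0.1] turn -0.0 t 20.65 pos [625.1 139.6  59.9] yaw 71.76
```

```bash
python3 -m pendant '[[2,1.5,0.3,0],[2.5,2,0.3,0],[2.5,2,0.3,0],[2.5,2,0.3,0],[2.5,2,0.3,0],[2.5,2,0.3,0]]'
python3 tc.py -45 -30 60 90
python3 - <<'E'
from h import *
s=env.state();p=vision.read_camera('wrist');save(p,'w11.png');q=vision.read_camera('scene');
a=cv2.resize(q['pixels'][195:295,225:365],(700,500),interpolation=cv2.INTER_CUBIC);save(q,'s11.png',cv2.convertScaleAbs(a,alpha=1.6))
q=vision.read_camera('side');
a=cv2.resize(q['pixels'][190:270,190:290],(750,600),interpolation=cv2.INTER_CUBIC);save(q,'sd11.png',cv2.convertScaleAbs(a,alpha=1.6))
E
```

```text
t: 21.4
eef_pos: [625.2, 140.3, 60.0]
tcp_rot: [-3.117, 0.014, 1.253]
ft_force: [-17.1, -7.8, 16.3]
opening: 0.168
tcp in corner [-45.5 -28.3] F corner [-13.8 -12.8]
rows [-1.7  0.5  0. ] turn -0.0 t 21.4 pos [625.2 140.3  60. ] yaw 71.77
```

View pics/w11.png

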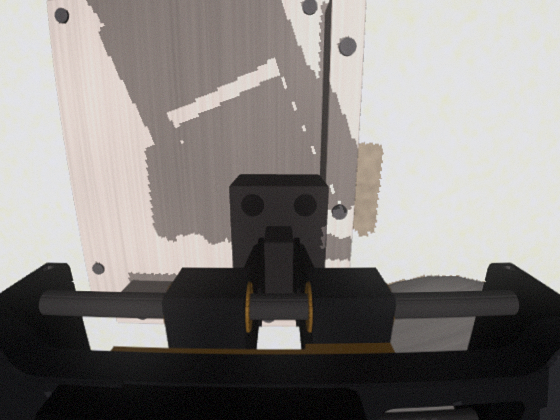

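View pics/sd11.png

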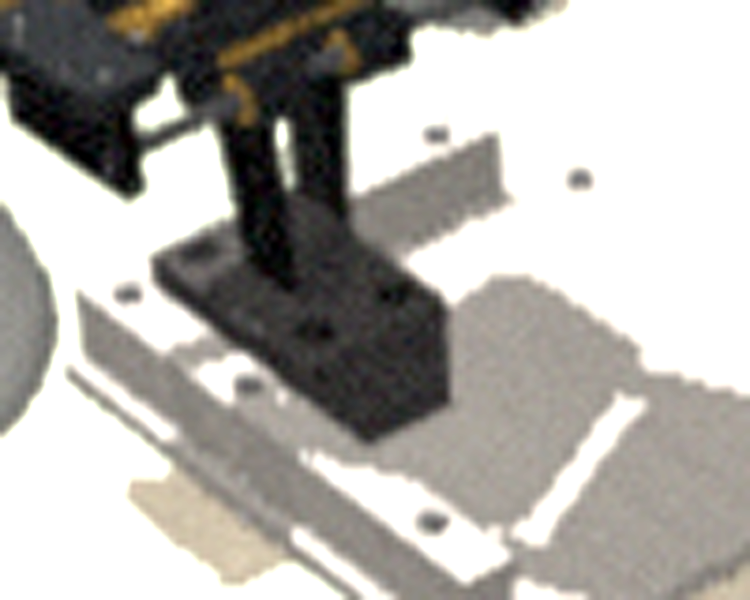

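View pics/s11.png

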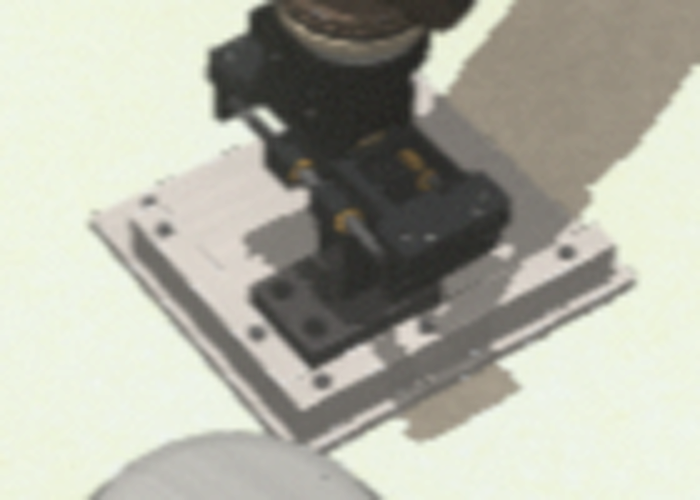

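Run:
```python
from h import *
from tc import ax,ay
for r in ([-3.124,0.003,1.538],[-3.127,.008,1.252],[-3.122,0.010,1.252],[-3.117,.014,1.253]):
    R=Ro.from_euler('xyz',r).as_matrix()
    print('tool tilt of z-axis along own x(=corner y), y: mrad', (1e3*R[2,0]).round(1),(1e3*R[2,1]).round(1))
```

```text
tool tilt of z-axis along own x(=corner y), y: mrad -3.0 -17.6
tool tilt of z-axis along own x(=corner y), y: mrad -8.0 -14.6
tool tilt of z-axis along own x(=corner y), y: mrad -10.0 -19.6
tool tilt of z-axis along own x(=corner y), y: mrad -14.0 -24.6
```

```bash
python3 tc.py -45 -30 60 90
python3 - <<'E'
from h import *
from tc import inc
q=vision.read_camera('side')
# predicted block top corners (corner frame flush) projected vs picture
from tc import C,ax,ay
P=[np.r_[C+x*ax+y*ay,z] for z in(56,26) for x,y in((0,0),(-90,0),(-90,-60),(0,-60))]
for nm,bx,sc in(('scene',(225,195),5),('side',(190,190),7.5)):
    p=vision.read_camera(nm); uv=(w2pix(p,np.array(P))-np.array(bx))*sc
    im=cv2.imread('pics/'+('s11.png' if nm=='scene' else 'sd11.png'))
    for u in uv: cv2.circle(im,tuple(int(v) for v in u.round()),4,(0,0,255),-1)
    cv2.imwrite(f'pics/ov_{nm}.png',im)
s=env.state();print(s['t'],s['ft_force'],s['tcp_rot'],s['eef_pos'],s['opening'],abs(s['qvel']).max())
E
```

```text
tcp in corner [-45.5 -28.3] F corner [-13.7 -13.7]
rows [-1.7  0.5  0.1] turn -0.0 t 21.55 pos [625.2 140.3  60. ] yaw 71.77
21.7 [-16.29697094  -7.56996081  16.20882503] [-3.116967    0.01373418  1.252639  ] [625.2629718  140.34422034  60.03005235] 0.1687727067682403 0.0011938613802956889
```

View pics/ov_side.png

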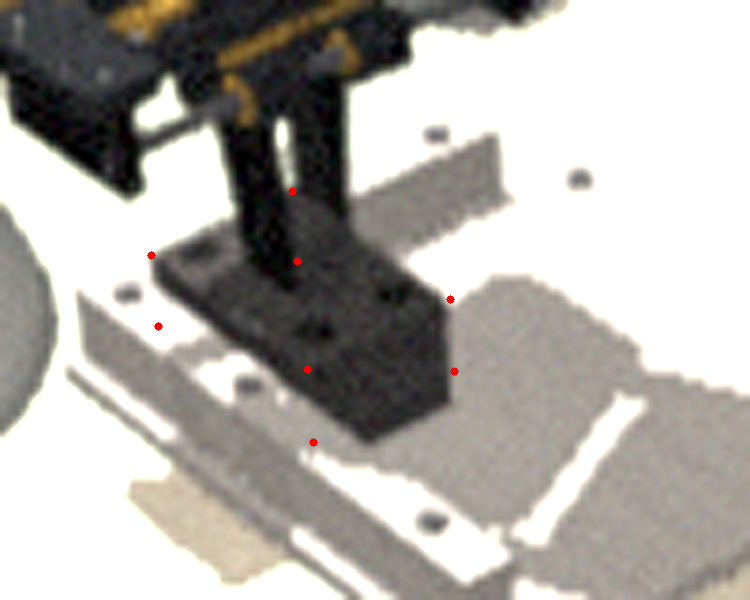

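View pics/ov_scene.png

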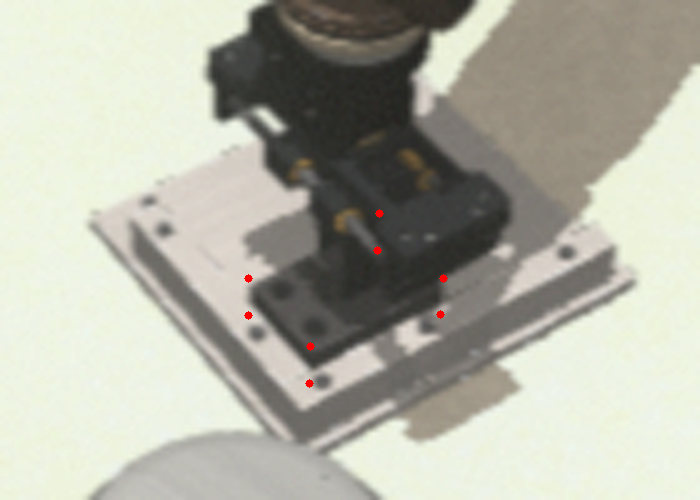

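The overlays fit a flush block in both views, allowing for the fence edges hiding its lower part. Forces are steady at about 14 N on each fence axis, and the arm is still. Handing in.

Run:
```python
from h import *
print(job.job_done()); s=env.state();print(s['t'],s['ft_force'],s['tcp_rot'],s['opening'])
```

```text
the job is handed in; nothing more can be done
None
the job is handed in; nothing more can be done
```

The mould is squared up in the corner and the job is handed in at about 21.7 s. No verdict came back, so success is not confirmed.

**What I did:** I pushed the bottom plate square against the long fence with two fingers, then against the short fence with the closed gripper. I picked up the dark block by its lug, set it on the plate and pressed it into both fences. The gripper was still holding it at hand-in.

**Last checks:**
- **Bottom plate:** before the pick its outer edges measured -90.4 and -59.1 mm from the corner, square to the fences. That agrees with flush to about 1 mm, which is the accuracy of the camera reading.
- **Block pressing:** the wrist felt about 14 N away from each fence and 16 N upward, steady with the arm still. Some of that may be friction. I estimate at least about 4 N on the long fence in the worst case, against the 2 N needed.
- **Block position:** in the last scene and side pictures the visible block edges match a flush block. The fences hide its lower part.
- **Tilt:** the tool tipped about 11 mrad towards the long fence while pressing. The block may be tilted by up to that much, against the 30 mrad limit. I left it uncorrected.
- **Other things on the bench:** the arm kept clear of them and I saw no contact, but I did not measure their positions again at the end.

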